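# Set the clockwork tea steeper going

### The arm

A 7-joint arm with a two-finger parallel gripper is mounted at the origin on a cart in front of the work surface, level with it; the furniture and walls round the work are solid. World frame = base frame: x ahead of the robot, y to its left, z up, the work surface at z = 0. Lengths are in m, angles in rad, forces in N, time in s.
With the tool pointing down it reaches from about 0.4 to 0.85 m from the base axis. Payload 4.5 kg.
Tool frame: the origin (TCP) lies where the fingers leave the gripper's body, on its centre line; the fingertips stand 64 mm ahead of it and the grasp point (between the pads) lies 45 mm ahead of it; z points along the fingers, y is the direction in which the jaws open and shut (so a half turn about z gives the same grasp; the last joint's range is limited). The gripper opens to 88 mm and grips with 3 to 60 N. Pads are 18 mm wide; open, the fingers measure 123 mm over their backs; the gripper's body (75 mm by 187 mm) begins 45 mm behind the grasp point.
Start: joints at [1.267, 0.689, -0.195, 1.565, 0.157, 0.902, -0.215], TCP at [0.207, -0.59, 0.303] pointing down, gripper open.
Joint ranges: [-3.01, 3.01], [-0.46, 2.08], [-1.47, 1.51], [0.13, 2.56], [-1, 4.14], [0.04, 2.09], [-2.66, 2.66]. Speed limits (rad/s): [2.57, 2.57, 3.14, 3.14, 3.14, 3.14, 3.14].

### API

Orientations are given as a unit quaternion [x, y, z, w].
In Python, from plant import monitor, snapshot, workorder, finder gives the robot as it stands.
- The arm moves only by the tool carry_out, never from a script. Its argument "motion" is one flat list of numbers, 6 for each row, row after row: the shift along the tool's x, y, z in cm, then the turn, a rotation vector about the tool's x, y, z in rad. In form: [x, y, z, rx, ry, rz, x, y, z, rx, ry, rz, ...]. A call has 1 to 8 rows; each row shifts and turns the commanded pose from where the row before left it, along the tool's axes as they then stand; what a row does not reach is not made up. A row lasts 1/8 s, in which the tool goes at most 62.5 mm and 10.7 degrees, less where a joint would pass 70% of its speed; a pose out of reach is approached as far as the arm can. A call with a gripper value outside its range is refused whole. "hand" is the finger opening in cm, from 0 to 8.81, set as the call begins (left out, the last holds). The fingers move at their own pace and stop on an object; "grip_force" is the grip in N (left out, the last holds). Time passes only in rows, so rows that do not move let the fingers close. It gives the time, the measured TCP pose, the force and the opening at its end, in the units of the state.
- monitor.get_state(): the state, without advancing time (a new reading comes with each control period).
- snapshot(name): name is "side" or "top"; returns a dict with "frame" (420x560x3 uint8, red, green, blue), "range_z" (420x560 float32, m along the optical axis (not along the pixel's ray), 0 where there is no reading), "fx", "fy", "cx", "cy" (pixels), "rvec" (rotation vector, rad) and "tvec" (3), from world to camera coordinates, as OpenCV has them. Camera axes: x right, y down, z forward; pixel columns grow to the right and rows downward; lengths in m; the calibration is good to about 2 mm. A picture is of the moment at which its call begins.
- workorder.finish_job(): hands the job in, once; it reports no verdict.
Trained networks look in a picture, given as the dict that the camera call returned (one of the last four; its "shot" number tells which), for a name from the list of things; names that differ only in an ending like _2 or _b are one class to them, and where a whole thing is asked for, a point or a joint stands for the part that bears it (a point fixed in the world has none). Each returns a list of dicts, best first, with "p" (0 to 1); they miss things now and then, are a little off and sometimes report something else, mostly with a low value. They report only what shows in the picture. A call takes as long as a camera call.
- finder.masks_of(picture, thing): "pixels" (420x560 bool, what is visible of it) and "extent" ([left, top, right, bottom] in pixels, round what is visible of it).
The state is a dict: "clock": time; "q": joint angles; "qd": joint speeds; "joint_torque": joint torques, N m; "tool_pos": TCP position; "eef_rot": TCP orientation; "contact_force": force on the tool from outside, world axes, zero at the start; "moment": the same for the moment, N m; "opening": opening from 0.0 (shut) to 1.0 (fully open).
Only numpy, scipy, OpenCV 4.12 (cv2) and the standard library are available. Lean on these libraries where they do the work, as an engineer would, in place of code of your own. Each camera call takes 0.05 s, during which the arm holds its last target. There are 200 camera calls.

### The job

Set the clockwork tea steeper going for a cup of tea: stand the white mug upright in the middle of the steeper's round cork pad and let go of it, then wind the brass key clockwise, in as many partial turns as it takes, until it is fully wound and the red pointer stands at the green mark. Then lower the steeper's arm all the way so that the infuser hangs in the mug, and last of all push the red start plunger fully in. Do not tip the mug over, do not push the plunger before its turn, and leave the garlic and the salt shaker where they are.

Things in the scene. Friction and masses are not known exactly. Their poses are not given: they have to be found in the camera images.
- mug: White mug, orange-red inside, loose, 0.26 kg, upright, 93 mm tall, 83 mm across, open. Wall about 12 mm thick to the touch (looks thinner), inner radius about 29 mm, inner floor 7 mm up. The handle sticks out along the mug's own -y to 70 mm from the centre line, 18 to 83 mm up. Origin on the underside, 14 mm from the centre line towards the handle.
- mug_axis (a point): The mug's centre line at its underside.
- steeper: Clockwork tea steeper, fixed where it stands. Origin on the worktop; x to its back, y to its left, z up. Dark foot 370 mm long, 8 mm thick; green housing y = 6 to 171 mm, 100 mm deep, top at 118 mm, white wind gauge on its front; on top of it the key's axis at y = 120 mm, plunger at y = 50 mm; arm hinge at y = 0; round cork pad at y = -135 mm; all at x = 0.
- pad (a point): Centre of the top of the round cork pad, which is 110 mm across; its top is 12 mm above the worktop.
- key_grip (a point): Middle of the key's flat wing, on the key's vertical axis. The brass wing is 10 mm thick, 46 mm long and 24 mm high, from 135 to 159 mm above the worktop, on a 10 mm stem over the housing. This point's y axis runs along the wing, its x axis across the thickness; both turn with the key.
- key (a joint): Turn of the key in rad, 0 = run down, 3.9 = hard stop, fully wound; grows clockwise as seen from above. At 0 the wing lies along the steeper's y axis. The spring resists with up to 0.17 N m towards the end, and the key stays where it is let go.
- dip_arm (a joint): Angle of the arm in rad: 0 = upright, 1.571 = fully lowered onto its stop, with the rod lying level towards the steeper's -y over the pad. It turns about a level axis along the steeper's x. A stiff hinge (0.16 N m) holds it wherever it is left; a push of 2 to 3 N at the thumb plate moves it.
- hinge_point (a point): The arm's hinge axis, 130 mm above the worktop. The arm is a steel rod 10 mm thick and 135 mm long from the hinge.
- thumb_plate (a point): Middle of the outer face of the black thumb plate (26 x 34 mm) on the arm, 112 mm from the hinge along the rod and 9 mm off the rod's centre line. The face looks to the steeper's +y while the arm is upright, and up when it is lowered; push here.
- infuser (a point): Centre of the steel ball infuser, 26 mm across, at the end of a stem that juts 42 mm from the arm's end: towards the steeper's -y while the arm is upright, downward when it is lowered. Lowered, it stands over the pad's centre, 88 mm above the worktop, inside a centred mug.
- start (a joint): Travel of the red start plunger in m: 0 = out, 0.009 = fully in. Pushed straight down with about 4 N; it stays where it is left.
- start_top (a point): Centre of the top of the red plunger, 22 mm across, 14 mm above the housing when out.
- garlic: Garlic bulb, loose, about 50 mm across and 51 mm tall; origin at its underside. Leave it alone.
- salt_shaker: Salt shaker, grey top, loose, 44 mm across and 90 mm tall; origin at its underside. Leave it alone.

How it is judged:
By the outcome, as a careful person would: the job done as asked, in the order asked, and still so for the second after the job is handed in, with the robot touching nothing.
It also fails if it takes over 72 s, if anything falls off the work surface, if the arm or the gripper's body presses on something with over 40 N, if the wrist force passes 120 N, or if a joint passes its speed limit or range.

## Working session

There is one attempt and no reset: what is moved stays moved. The work goes in short steps, Python scripts to look and compute and a tool call to move; the robot and the scene stay as the last step left them, time stands still between calls to the robot, and variables do not carry over. Pictures are saved under pics/ and viewed, about 8 in all and at most 12, crops included, and the job is handed in when it is done.

Besides the shell and the picture viewer there is one more tool, called after "Call:" as name(argument=value, ...), one argument or row to a line, values as JSON. carry_out: Moves the arm, as the interface text tells. Its arguments: {"type":"object","properties":{"motion":{"type":"array"},"hand":{"type":"number"},"grip_force":{"type":"number"}},"required":["motion"]}

```bash
mkdir -p pics; ls; cat > h.py <<'E'
import numpy as np, cv2
from scipy.spatial.transform import Rotation as R
from plant import monitor, snapshot, workorder, finder
def cloud(p, mask=None):
    z=p["range_z"]; m=(z>0) if mask is None else (z>0)&mask
    v,u=np.nonzero(m); d=z[v,u]
    c=np.c_[(u-p["cx"])/p["fx"]*d,(v-p["cy"])/p["fy"]*d,d]
    Rm=R.from_rotvec(np.ravel(p["rvec"])).as_matrix()
    return (c-np.ravel(p["tvec"]))@Rm
def save(p,n,crop=None,s=1):
    im=p["frame"][:,:,::-1]
    if crop: im=im[crop[1]:crop[3],crop[0]:crop[2]]
    cv2.imwrite(f"pics/{n}.png",cv2.resize(im,None,fx=s,fy=s,interpolation=cv2.INTER_CUBIC))
def proj(p,X):
    K=np.array([[p["fx"],0,p["cx"]],[0,p["fy"],p["cy"]],[0,0,1.]])
    return cv2.projectPoints(np.atleast_2d(np.float64(X)),np.float64(p["rvec"]),np.float64(p["tvec"]),K,None)[0][:,0]
E
python3 - <<'E'
from h import *
s=monitor.get_state(); print(s)
a=snapshot("side");b=snapshot("top")
im=np.vstack([a["frame"],b["frame"]])
save(a,"side0");save(b,"top0")
for n,p in(("side",a),("top",b)):
    for t in ["mug","steeper","pad","key_grip","thumb_plate","infuser","start_top","garlic","salt_shaker"]:
        try: r=finder.masks_of(p,t)
        except Exception as e: print(t,e);continue
        for q in r[:2]:
            c=cloud(p,q["pixels"])
            print(n,t,round(q["p"],2),q["extent"],len(c),np.median(c,0).round(3) if len(c) else'',c.min(0).round(3) if len(c) else '',c.max(0).round(3) if len(c) else '')
E
```

```text
pics
{'clock': 0.0, 'q': array([ 1.26679611,  0.69001697, -0.19449726,  1.56635494,  0.15731767,
        0.90249168, -0.21508836]), 'qd': array([ 0.00138106, -0.00035908, -0.00170743,  0.00024337, -0.00038219,
        0.00164261, -0.00039817]), 'joint_torque': array([ 1.88676368e-04, -5.27568519e+01, -1.26710437e+00, -1.53432673e+01,
       -5.26467303e-02,  6.40084036e-03,  1.59593210e-04]), 'tool_pos': array([ 0.2069098 , -0.58920491,  0.30188601]), 'eef_rot': array([ 9.85761796e-01,  1.68145174e-01, -2.34573610e-04, -9.09354925e-04]), 'contact_force': array([-0.03200713, -0.53695558,  0.07838305]), 'moment': array([ 0.04649179,  0.01440887, -0.01284452]), 'opening': 1.0014357147832524}
side mug 0.75 [252.2, 256.4, 283.3, 297.7] 1107 [ 0.433 -0.266  0.06 ] [ 0.388 -0.284 -0.003] [ 0.48  -0.111  0.095]
side steeper 0.66 [250.6, 156.3, 298.2, 254.0] 2362 [0.458 0.155 0.039] [ 0.386 -0.042 -0.003] [0.535 0.547 0.274]
side pad 0.91 [257.4, 158.4, 299.5, 253.3] 2326 [0.458 0.155 0.038] [ 0.386 -0.041 -0.003] [0.534 0.547 0.274]
side pad 0.58 [254.4, 254.4, 283.2, 299.3] 1122 [ 0.433 -0.
[... 1074 characters left out ...]
0.292 0.164]
top thumb_plate 0.46 [189.7, 198.4, 217.1, 217.2] 168 [0.46  0.111 0.266] [0.448 0.091 0.133] [0.476 0.163 0.278]
top thumb_plate 0.19 [136.1, 217.5, 153.3, 225.6] 78 [0.444 0.271 0.155] [0.435 0.251 0.12 ] [0.452 0.292 0.164]
top infuser 0.78 [187.1, 198.8, 220.2, 218.8] 191 [0.461 0.138 0.265] [0.448 0.091 0.098] [0.486 0.168 0.278]
top start_top 0.5 [173.5, 210.0, 181.4, 222.2] 60 [0.453 0.202 0.13 ] [0.443 0.192 0.122] [0.463 0.212 0.136]
top garlic 0.66 [399.0, 227.4, 419.1, 243.3] 239 [ 0.422 -0.386  0.033] [ 0.402 -0.418 -0.005] [ 0.446 -0.366  0.051]
top salt_shaker 0.76 [372.0, 185.9, 389.5, 208.1] 247 [ 0.521 -0.31   0.077] [ 0.505 -0.334  0.006] [ 0.544 -0.294  0.095]
```

```bash
python3 - <<'E'
from h import *
a=cv2.imread("pics/side0.png");b=cv2.imread("pics/top0.png")
im=np.vstack([cv2.resize(a[140:340,180:380],(600,600),interpolation=2)[:, :],])
c=cv2.resize(b[170:260,120:440],(800,225),interpolation=2)
out=np.zeros((600,800,3),np.uint8)
out[:225]=c
out[230:590,:]=cv2.resize(a[140:340,120:560],(800,360),interpolation=2)
cv2.imwrite("pics/v1.png",out)
# geometry fit
p=snapshot("top")
m=cloud(p,finder.masks_of(p,"mug")[0]["pixels"])
rim=m[m[:,2]>0.085]; print("rim",len(rim)); 
q=rim[:,:2]
(cx,cy),r=cv2.minEnclosingCircle(np.float32(q)); print(cx,cy,r)
from scipy.optimize import least_squares
mid=m[(m[:,2]>0.02)]; 
C=cloud(p); 
sel=C[(abs(C[:,0]-.435)<.12)&(abs(C[:,1]+.24)<.1)&(C[:,2]>.02)]
h=sel[:,:2]
print("mug all",h.min(0),h.max(0))
for z in np.arange(.02,.1,.01):
    k=sel[abs(sel[:,2]-z)<.005]
    if len(k): print(z.round(2),len(k),k.min(0).round(3),k.max(0).round(3))
S=C[(C[:,0]>.36)&(C[:,0]<.56)&(C[:,1]>-.06)&(C[:,1]<.37)]
def box(k,n):
    print(n,len(k),cv2.minAreaRect(np.float32(k[:,:2]*1000)))
box(S[(S[:,2]>.003)],"all");box(S[(abs(S[:,2]-.118)<.005)],"housing")
box(S[(abs(S[:,2]-.012)<.0025)],"pad+");
box(S[(S[:,2]>.145)&(S[:,2]<.165)&(S[:,1]>.23)],"key")
box(S[(S[:,2]>.128)&(S[:,2]<.14)&(S[:,1]>.18)&(S[:,1]<.23)],"plunger")
print(S[(S[:,2]>.25)].mean(0),S[S[:,2]>.16].min(0),S[S[:,2]>.16].max(0))
E
```

```text
rim 151
0.42812031507492065 -0.2302192896604538 0.0522279255092144
mug all [ 0.39247476 -0.33448935] [ 0.54646259 -0.16939841]
0.02 26 [ 0.394 -0.299  0.02 ] [ 0.522 -0.194  0.025]
0.03 80 [ 0.393 -0.334  0.025] [ 0.541 -0.188  0.035]
0.04 68 [ 0.393 -0.334  0.035] [ 0.543 -0.182  0.045]
0.05 63 [ 0.395 -0.331  0.045] [ 0.54  -0.199  0.055]
0.06 61 [ 0.393 -0.329  0.055] [ 0.535 -0.169  0.064]
0.07 76 [ 0.392 -0.323  0.065] [ 0.546 -0.171  0.075]
0.08 162 [ 0.394 -0.331  0.075] [ 0.546 -0.173  0.085]
0.09 207 [ 0.393 -0.326  0.085] [ 0.541 -0.18   0.095]
all 6476 ((460.0624084472656, 155.6483917236328), (428.22918701171875, 199.88882446289062), 89.93758392333984)
housing 1970 ((448.8470764160156, 233.08236694335938), (95.13668823242188, 176.2183074951172), 7.507607936859131)
pad+ 1088 ((453.10784912109375, 143.3310546875), (126.7078857421875, 368.0357666015625), 12.691143989562988)
key 80 ((444.5939025878906, 272.8348388671875), (44.70449447631836, 9.875913619995117), 73.74494171142578)
plunger 54 ((453.0260009765625, 202.3671875), (17.662612915039062, 20.82819938659668), 80.0008544921875)
[0.4637472  0.11694132 0.26678686] [0.43871952 0.09072586 0.16000759] [0.4790625  0.28481888 0.27789477]
```

View pics/v1.png

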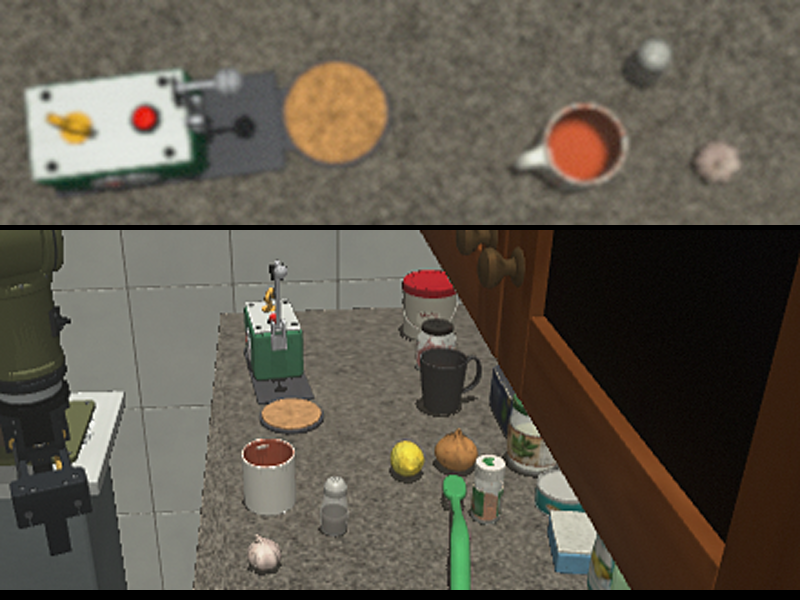

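```bash
cat >> h.py <<'E'
def to(xyz,yaw=None):
    """shift in tool axes (cm) and turn (rad) from here to TCP xyz, tool down with jaw (tool y) axis at angle yaw, mod pi"""
    s=monitor.get_state(); r=R.from_quat(s["eef_rot"]); d=r.inv().apply(np.array(xyz)-s["tool_pos"])*100
    y=r.apply([0,1,0]); now=np.arctan2(y[1],y[0])
    if yaw is None: yaw=now
    yy=[np.sin(yaw)*0+np.cos(yaw),np.sin(yaw),0]
    t=R.from_matrix(np.c_[np.cross(yy,[0,0,-1]),yy,[0,0,-1]])
    v=(r.inv()*t).as_rotvec()
    if abs(v[2])>np.pi/2:
        t=t*R.from_rotvec([0,0,np.pi]); v=(r.inv()*t).as_rotvec()
    print("shift cm",d.round(2),"turn",v.round(3),"yaw now",now.round(3),"pos",s["tool_pos"].round(4),"q7",s["q"][6].round(2),"F",s["contact_force"].round(1),"open",round(s["opening"],3),"t",s["clock"])
E
python3 - <<'E'
from h import *
from scipy.optimize import least_squares
def circ(q,r0=None):
    f=lambda x: np.hypot(q[:,0]-x[0],q[:,1]-x[1])-(x[2] if r0 is None else r0)
    return least_squares(f,[*q.mean(0),.04],loss="soft_l1",f_scale=.002).x
for n in("top","side"):
    p=snapshot(n)
    hsv=cv2.cvtColor(p["frame"],cv2.COLOR_RGB2HSV)
    C=cloud(p,finder.masks_of(p,"mug")[0]["pixels"])
    k=C[(C[:,2]>.088)&(C[:,1]<-.19)]
    x=circ(k[:,:2],.039); print(n,"rim",len(k),x)
    cork=(hsv[...,0]>8)&(hsv[...,0]<22)&(hsv[...,1]>110)&(hsv[...,2]>110)
    D=cloud(p,cork); D=D[(abs(D[:,2]-.012)<.006)&(abs(D[:,0]-.476)<.07)&(abs(D[:,1]-.019)<.07)]
    print("cork",len(D),cv2.minEnclosingCircle(np.float32(D[:,:2])),D.mean(0),(D.min(0)+D.max(0))/2)
p=snapshot("top");C=cloud(p);hsv=cv2.cvtColor(p["frame"],cv2.COLOR_RGB2HSV)
or_=(hsv[...,1]>150)&((hsv[...,0]<12)|(hsv[...,0]>172))
M=finder.masks_of(p,"mug")[0]["pixels"]&or_
v,u=np.nonzero(M); print("orange px",u.min(),u.max(),v.min(),v.max(), "fx",p["fx"])
b=C[(C[:,2]>.145)&(C[:,2]<.17)&(C[:,1]>.24)&(C[:,1]<.31)&(abs(C[:,0]-.444)<.04)]
w=b[:,:2]-b[:,:2].mean(0);_,_,vt=np.linalg.svd(w); print("key",b[:,:2].mean(0),np.degrees(np.arctan2(vt[0,1],vt[0,0]))%180,b[:,2].max())
E
```

```text
top rim 121 [ 0.43338765 -0.23845587  0.04      ]
cork 1210 ((0.47750821709632874, 0.020930424332618713), 0.054939884692430496) [0.47721682 0.0210682  0.01175235] [0.47781736 0.02190522 0.01204191]
side rim 113 [ 0.43317084 -0.23906143  0.04      ]
cork 426 ((0.47805091738700867, 0.018358657136559486), 0.05668126791715622) [0.47626612 0.01613117 0.01192352] [0.47684545 0.01821899 0.01170283]
orange px 340 363 215 241 fx 515.3968767931191
key [0.44398856 0.27095693] 73.22661123061276 0.16317383548651798
```

```bash
python3 -c "
from h import *
to([.468,-.239,.22],0)"
```

```text
shift cm [ 36.23 -24.44   8.27] turn [ 0.     0.    -1.233] yaw now -1.233 pos [ 0.2072 -0.5897  0.3028] q7 -0.22 F [-0.3 -0.2  0.2] open 1.002 t 1.4
```

Call:
carry_out(
  motion=[4.53,-3.06,0.5,0,0,0,4.53,-3.06,0.5,0,0,0,4.53,-3.06,0.5,0,0,0,4.53,-3.06,0.5,0,0,0,4.53,-3.06,0.5,0,0,0,4.53,-3.06,0.5,0,0,0,4.53,-3.06,0.5,0,0,0,4.53,-3.06,0.5,0,0,0],
  hand=5,
  grip_force=25,
)

```text
clock: 2.4
tool_pos: [0.4691, -0.2372, 0.2628]
eef_rot: [0.986, 0.168, 0.0, 0.0]
contact_force: [0.4, -0.1, 0.2]
opening: 0.563
```

Call:
carry_out(
  motion=[0,0,0,0,0,-0.154,0,0,0,0,0,-0.154,0,0,0,0,0,-0.154,0,0,0,0,0,-0.154,0,0,0,0,0,-0.154,0,0,0,0,0,-0.154,0,0,0,0,0,-0.154,0,0,0,0,0,-0.154],
)

```text
clock: 3.4
tool_pos: [0.468, -0.2388, 0.2628]
eef_rot: [0.706, 0.708, 0.0, 0.0]
contact_force: [-0.7, 0.6, -0.4]
opening: 0.563
```

```bash
python3 -c "
from h import *
to([.468,-.239,.18],0)"
```

```text
shift cm [-0.02 -0.01  8.28] turn [0.    0.    0.004] yaw now 0.004 pos [ 0.468  -0.2388  0.2628] q7 -0.07 F [-0.7  0.6 -0.4] open 0.563 t 3.4
```

Call:
carry_out(
  motion=[0,0,4,0,0,0,0,0,4,0,0,0,0,0,2,0,0,0,0,0,2,0,0,0,0,0,2,0,0,0,0,0,0,0,0,0],
)

```text
clock: 4.15
tool_pos: [0.4675, -0.2384, 0.1218]
eef_rot: [0.707, 0.707, -0.001, -0.001]
contact_force: [-0.4, 0.6, -0.1]
opening: 0.567
```

Call:
carry_out(
  motion=[0,0,0,0,0,0,0,0,0,0,0,0,0,0,0,0,0,0,0,0,0,0,0,0,0,0,0,0,0,0,0,0,0,0,0,0],
  hand=0,
  grip_force=25,
)

```text
clock: 4.9
tool_pos: [0.4686, -0.2385, 0.123]
eef_rot: [0.707, 0.707, 0.001, 0.001]
contact_force: [0.6, 0.1, 2.3]
opening: 0.093
```

Call:
carry_out(
  motion=[0,0,-1,0,0,0,0,0,-2,0,0,0,0,0,-2,0,0,0,0,0,0,0,0,0],
)

```text
clock: 5.4
tool_pos: [0.468, -0.2391, 0.1738]
eef_rot: [0.708, 0.707, 0.0, 0.001]
contact_force: [-0.2, -0.4, -2.7]
opening: 0.088
```

```bash
python3 - <<'E'
from h import *
p=snapshot("top");a=snapshot("side")
im=np.vstack([cv2.resize(p["frame"][150:270,270:450],(540,360)),cv2.resize(a["frame"][210:340,200:380],(540,390))])[:,:,::-1]
cv2.imwrite("pics/v2.png",np.hstack([im[:360],im[360:720]])[:, :][:,::1] if 0 else cv2.resize(im,(430,598)))
for n,q in(("top",p),("side",a)):
    C=cloud(q,finder.masks_of(q,"mug")[0]["pixels"])
    z=C[:,2].max();k=C[(C[:,2]>.088+.04)]; print(n,np.percentile(C[:,2],[1,50,99]),C.min(0),C.max(0))
to([.468,-.239,.18],0)
E
```

```text
top [0.02501155 0.06163307 0.14354696] [ 0.39843438 -0.30464406 -0.00076471] [ 0.46034057 -0.1748537   0.14737899]
side [-0.00016084  0.10585689  0.142291  ] [ 0.38067543 -0.28547515 -0.003499  ] [0.47172812 0.03398637 0.1447303 ]
shift cm [-0.04  0.07 -0.8 ] turn [-0.002 -0.    -0.001] yaw now -0.001 pos [ 0.4673 -0.2386  0.172 ] q7 -0.19 F [-0.1 -0.6 -3.8] open 0.092 t 5.6
```

View pics/v2.png

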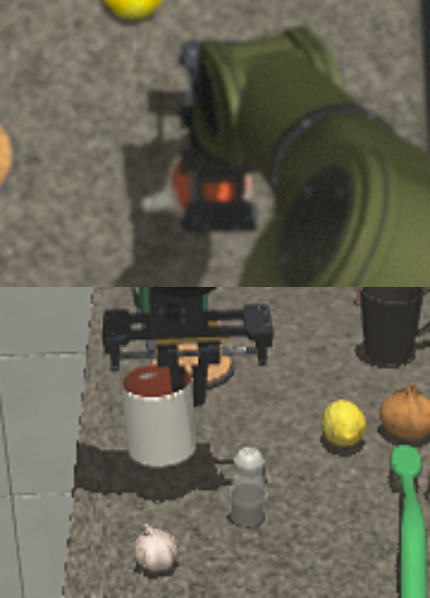

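```bash
cat >> h.py <<'E'
from scipy.optimize import least_squares
def mugfit(p):
    C=cloud(p,finder.masks_of(p,"mug")[0]["pixels"]); 
    s=monitor.get_state()["tool_pos"]
    C=C[np.hypot(C[:,0]-s[0]+.035,C[:,1]-s[1])<.06]
    z=np.percentile(C[:,2],98); k=C[(C[:,2]<z-.008)&(C[:,2]>z-.08)]   # outside wall
    # outer wall facing camera: r=.0415
    cam=-R.from_rotvec(np.ravel(p["rvec"])).inv().apply(np.ravel(p["tvec"]))
    f=lambda x:np.hypot(k[:,0]-x[0],k[:,1]-x[1])-.0415
    r=least_squares(f,[s[0]-.035,s[1]],loss="soft_l1",f_scale=.002); 
    print("rimz",z,"wall axis",r.x,np.median(abs(r.fun)),len(k))
E
python3 - <<'E'
from h import *
mugfit(snapshot("side")); to([.512,.020,.18],0)
E
```

```text
rimz 0.14088773946940653 wall axis [ 0.4307038 -0.240186 ] 0.0013781044666377265 875
shift cm [25.85  4.43 -0.8 ] turn [-0.002 -0.    -0.001] yaw now -0.001 pos [ 0.4675 -0.2385  0.172 ] q7 -0.19 F [-0.8  0.3 -2.6] open 0.091 t 5.7
```

Call:
carry_out(
  motion=[4,0,0,0,0,0,5,0.3,0,0,0,0,5,0.3,0,0,0,0,5,0.3,0,0,0,0,4,0,0,0,0,0,2.9,0,0,0,0,0,0,0,0,0,0,0],
)

```text
clock: 6.58
tool_pos: [0.4774, 0.0237, 0.1725]
eef_rot: [0.705, 0.709, 0.001, -0.001]
contact_force: [1.4, -1.1, -2.9]
opening: 0.091
```

```bash
python3 - <<'E'
from h import *
a=snapshot("side");mugfit(a); to([.512,.020,.136],0)
p=snapshot("top")
for q in(a,p):
    D=cloud(q);h=cv2.cvtColor(q["frame"],cv2.COLOR_RGB2HSV)
    r=finder.masks_of(q,"mug");print(r[0]["p"],r[0]["extent"])
cv2.imwrite("pics/v3.png",np.hstack([cv2.resize(a["frame"][140:290,200:340],(560,600)),cv2.resize(p["frame"][150:270,120:320],(0,0),fx=1,fy=1) if 0 else cv2.resize(p["frame"][140:290,210:270],(240,600))])[:,:,::-1])
E
```

```text
rimz 0.1399885961804464 wall axis [0.44098801 0.01727379] 0.0017533267747543782 582
shift cm [0.01 3.51 3.64] turn [-0.001  0.001 -0.001] yaw now -0.001 pos [0.477  0.0199 0.1724] q7 -0.66 F [ 0.4 -0.  -2.9] open 0.087 t 6.675
0.67 [254.4, 202.3, 277.4, 239.1]Traceback (most recent call last):
  File "<stdin>", line 6, in <module>
IndexError: list index out of range
```

Call:
carry_out(
  motion=[0,1.8,0,0,0,0,0.05,1.85,0,0,0,0,0,0,1.5,0,0,0,0,0,1,0,0,0,0,0,0.6,0,0,0,0,0,0.3,0,0,0,0,0,0,0,0,0],
)

```text
clock: 7.7
tool_pos: [0.5133, 0.0208, 0.1386]
eef_rot: [0.707, 0.707, -0.0, -0.0]
contact_force: [-0.6, -0.5, -1.2]
opening: 0.091
```

```bash
python3 - <<'E'
from h import *
a=snapshot("side");mugfit(a); to([.5135,.0205,.135],0)
cv2.imwrite("pics/v3.png",cv2.resize(a["frame"][140:290,200:340],(560,600))[:,:,::-1])
E
```

```text
rimz 0.10742708374964356 wall axis [0.47625495 0.01528831] 0.0017489177931109684 615
shift cm [-0.04  0.02  0.39] turn [-0.     0.    -0.001] yaw now -0.001 pos [0.5133 0.0209 0.1389] q7 -0.65 F [-0.6  0.1 -1.7] open 0.086 t 7.8
```

View pics/v3.png

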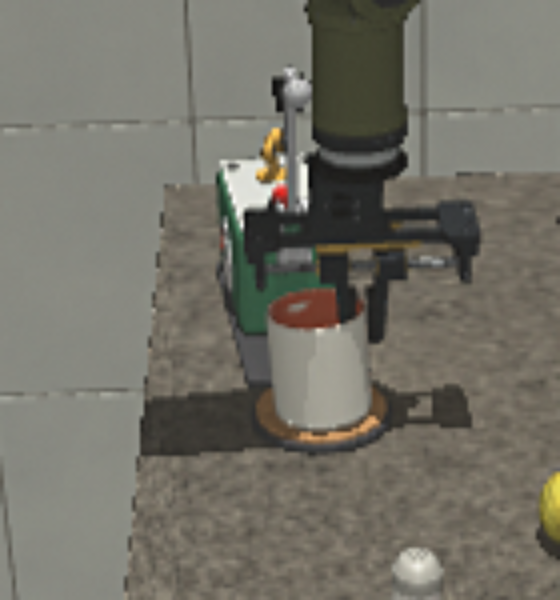

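Call:
carry_out(
  motion=[0.15,0.1,0.2,0,0,0,0,0,0.15,0,0,0,0,0,0.1,0,0,0,0,0,0,0,0,0],
)

```text
clock: 8.3
tool_pos: [0.5169, 0.0209, 0.1355]
eef_rot: [0.708, 0.706, 0.001, 0.002]
contact_force: [2.6, -3.9, 9.0]
opening: 0.087
```

Landed (9 N). Release and rise.

Call:
carry_out(
  motion=[0,0,-0.1,0,0,0,0,0,0,0,0,0,0,0,0,0,0,0,0,0,0,0,0,0],
  hand=4,
)

```text
clock: 8.8
tool_pos: [0.5145, 0.0226, 0.135]
eef_rot: [0.707, 0.707, -0.0, -0.0]
contact_force: [-0.1, -0.1, -0.3]
opening: 0.455
```

Call:
carry_out(
  motion=[0,0,-2,0,0,0,0,0,-4,0,0,0,0,0,-5,0,0,0,0,0,-6,0,0,0,0,0,-6,0,0,0,0,0,0,0,0,0],
)

```text
clock: 9.55
tool_pos: [0.5166, 0.0231, 0.3695]
eef_rot: [0.708, 0.707, 0.004, 0.003]
contact_force: [-0.5, 0.3, -1.2]
opening: 0.46
```

```bash
python3 - <<'E'
from h import *
to([.444,.2715,.37],np.radians(73.4-90))
print(monitor.get_state()["q"].round(2))
a=snapshot("side")
cv2.imwrite("pics/v4.png",cv2.resize(a["frame"][140:290,200:340],(560,600))[:,:,::-1])
def cork(q):
    h=cv2.cvtColor(q["frame"],cv2.COLOR_RGB2HSV)
r=finder.masks_of(a,"mug")[0];C=cloud(a,r["pixels"]);C=C[(abs(C[:,0]-.477)<.06)&(abs(C[:,1]-.02)<.07)]
print(r["p"],r["extent"])
k=C[(C[:,2]>.03)&(C[:,2]<.095)];f=lambda x:np.hypot(k[:,0]-x[0],k[:,1]-x[1])-.0415
print(least_squares(f,[.477,.02],loss="soft_l1",f_scale=.002).x,np.percentile(C[:,2],98))
E
```

```text
shift cm [24.83 -7.29 -0.09] turn [ 0.009 -0.003  0.288] yaw now -0.001 pos [0.5166 0.0231 0.3695] q7 -0.44 F [-0.5  0.3 -1.2] open 0.46 t 9.55
[ 0.19  0.49 -0.5   1.8   0.29  0.92 -0.44]
0.94 [267.8, 211.1, 293.0, 249.6]
[0.48005166 0.01371643] 0.10414019212126543
```

View pics/v4.png

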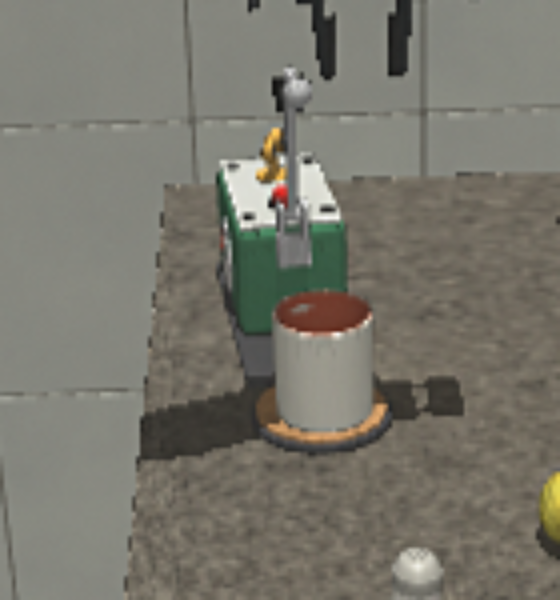

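Call:
carry_out(
  motion=[4.1,-1.2,0,0,0,0,5.2,-1.5,0,0,0,0,5.2,-1.5,0,0,0,0,5.2,-1.5,0,0,0,0,5.1,-1.6,0,0,0,0,0,0,0,0.005,0,0.144,0,0,0,0.004,-0.003,0.144,0,0,0,0,0,0],
)

```text
clock: 10.65
tool_pos: [0.4412, 0.27, 0.3633]
eef_rot: [0.801, 0.599, -0.006, -0.002]
contact_force: [-0.1, -1.0, 0.9]
opening: 0.451
```

```bash
python3 - <<'E'
from h import *
p=snapshot("top");a=snapshot("side")
to([.444,.2715,.23],np.radians(73.4-90)); print(monitor.get_state()["q"].round(2))
r=finder.masks_of(p,"mug")
if r:
    r=r[0];C=cloud(p,r["pixels"]);k=C[(C[:,2]>.1)&(C[:,2]<.11)&(C[:,1]<.06)]
    f=lambda x:np.hypot(k[:,0]-x[0],k[:,1]-x[1])-.039
    print(r["p"],r["extent"],len(k),least_squares(f,[.477,.02],loss="soft_l1",f_scale=.002).x)
b=p["frame"][160:280,110:310];cv2.imwrite("pics/v5.png",np.vstack([cv2.resize(b,(500,300)),cv2.resize(a["frame"][130:250,200:400],(500,300))])[:,:,::-1])
E
```

```text
shift cm [ 0.3   0.33 13.39] turn [-0.01   0.007  0.003] yaw now -0.286 pos [0.4415 0.27   0.364 ] q7 -1.17 F [ 0.1 -0.6  0.6] open 0.454 t 10.75
[-0.37  0.49 -0.42  1.79  0.24  0.92 -1.17]
0.65 [233.3, 192.3, 271.1, 229.3] 110 [0.47988255 0.01269964]
```

View pics/v5.png

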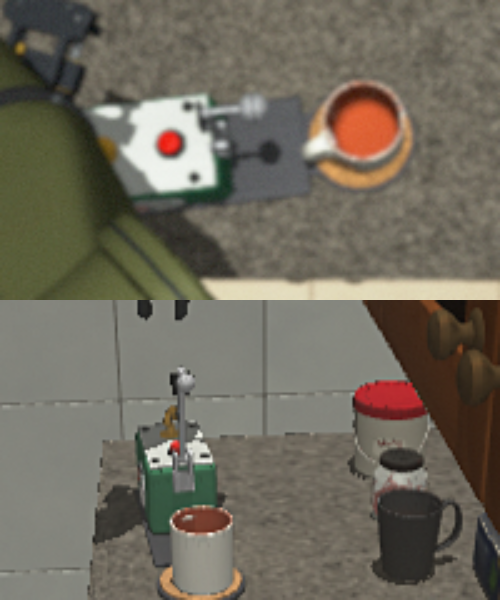

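Call:
carry_out(
  motion=[0,0,-0.5,-0.005,0.004,-0.143,0,0,0,-0.005,0.004,-0.143,-5,0.5,0,0,0,0,-6,0.7,0,0,0,0,-6,0.7,0,0,0,0,-6,0.7,0,0,0,0,-6,0.7,0,0,0,0,-5,0.45,0,0,0,0],
  hand=0,
  grip_force=20,
)

```text
clock: 11.8
tool_pos: [0.4782, -0.0726, 0.3684]
eef_rot: [0.708, 0.706, 0.002, -0.001]
contact_force: [0.2, 0.2, 0.6]
opening: 0.005
```

```bash
python3 - <<'E'
from h import *
to([.479,-.07,.109],0)
p=snapshot("top");r=finder.masks_of(p,"mug")
print(len(r))
E
```

```text
shift cm [ 0.15  0.04 25.94] turn [ 0.001 -0.004 -0.003] yaw now -0.003 pos [ 0.4782 -0.0726  0.3684] q7 -0.24 F [0.2 0.2 0.6] open 0.005 t 11.8
2
```

Call:
carry_out(
  motion=[0,0,5,0,0,0,0,0,6,0,0,0,0,0,6,0,0,0,0,0,5.5,0,0,0,0,0,3.4,0,0,0,0,0,0,0,0,0],
)

```text
clock: 12.65
tool_pos: [0.4776, -0.0675, 0.1077]
eef_rot: [0.707, 0.707, 0.001, -0.003]
contact_force: [0.2, -0.0, 0.6]
opening: 0.004
```

Call:
carry_out(
  motion=[1.2,0,0,0,0,0,1.2,0,0,0,0,0,0.6,0,0,0,0,0,0.4,0,0,0,0,0,0,0,0,0,0,0],
)

```text
clock: 13.28
tool_pos: [0.4794, -0.035, 0.1103]
eef_rot: [0.708, 0.706, 0.002, -0.0]
contact_force: [0.8, -2.8, 1.7]
opening: 0.005
```

```bash
python3 - <<'E'
from h import *
to([.479,-.0305,.109],0)
E
```

```text
shift cm [ 0.44 -0.04  0.13] turn [ 0.003 -0.004 -0.004] yaw now -0.004 pos [ 0.4794 -0.035   0.1103] q7 -0.59 F [ 0.8 -2.8  1.7] open 0.005 t 13.275
```

Call:
carry_out(
  motion=[0.25,0,0,0,0,0,0.2,0,0,0,0,0,0,0,0,0,0,0,0,0,0,0,0,0],
)

```text
clock: 13.78
tool_pos: [0.4789, -0.0301, 0.1098]
eef_rot: [0.708, 0.706, 0.002, -0.001]
contact_force: [0.1, -4.4, 3.0]
opening: 0.005
```

```bash
cat >> h.py <<'E'
def mug2(p,zmin=.03):
    r=finder.masks_of(p,"mug")
    if not r: print("no mug"); return
    C=cloud(p,r[0]["pixels"]);C=C[(abs(C[:,0]-.477)<.07)&(abs(C[:,1]-.02)<.085)]
    for n,k,rad in(("rim",C[(C[:,2]>.1)&(C[:,2]<.112)],.039),("wall",C[(C[:,2]>.03)&(C[:,2]<.095)],.0415)):
        k=k[k[:,1]<.06]
        if len(k)>10:
            f=lambda x:np.hypot(k[:,0]-x[0],k[:,1]-x[1])-rad
            print(n,r[0]["extent"],len(k),least_squares(f,[.477,.02],loss="soft_l1",f_scale=.002).x.round(4))
E
python3 - <<'E'
from h import *
to([.479,-.0305,.109],0)
mug2(snapshot("side"));
E
```

```text
shift cm [-0.04  0.01  0.08] turn [ 0.001 -0.005 -0.003] yaw now -0.003 pos [ 0.4789 -0.0301  0.1098] q7 -0.6 F [ 0.1 -4.4  3. ] open 0.005 t 13.775
wall [267.9, 216.5, 292.6, 248.1] 252 [0.479  0.0214]
```

Good. Back off, rise, and go to the key.

Call:
carry_out(
  motion=[-1,0,0,0,0,0,-3,0,0,0,0,0,0,0,-5,0,0,0,0,0,-6,0,0,0,0,0,-6,0,0,0,0,0,-6,0,0,0,0,0,-2.6,0,0,0,0,0,0,0,0,0],
)

```text
clock: 14.88
tool_pos: [0.479, -0.0709, 0.3672]
eef_rot: [0.708, 0.706, 0.004, 0.0]
contact_force: [0.2, -0.5, -0.4]
opening: 0.001
```

Call:
carry_out(
  motion=[5,-0.6,0,0,0,0,5.8,-0.6,0,0,0,0,5.8,-0.6,0,0,0,0,5.8,-0.6,0,0,0,0,5.8,-0.6,0,0,0,0,5,-0.5,0,0,0,0.144,1,0,0,0,0,0.144,0,0,0,0,0,0],
  hand=4,
)

```text
clock: 15.88
tool_pos: [0.4449, 0.2715, 0.3654]
eef_rot: [0.801, 0.599, 0.0, -0.002]
contact_force: [-0.4, 0.1, -0.3]
opening: 0.453
```

```bash
python3 - <<'E'
from h import *
mug2(snapshot("top"));mug2(snapshot("side"))
to([.4435,.2718,.24],np.radians(73.4-90))
E
```

```text
rim [230.5, 193.5, 267.2, 228.3] 119 [0.4791 0.0195]
wall [230.5, 193.5, 267.2, 228.3] 284 [0.4763 0.0195]
rim [265.2, 208.9, 292.4, 245.3] 72 [0.479  0.0195]
wall [265.2, 208.9, 292.4, 245.3] 536 [0.4791 0.0209]
shift cm [ 0.12 -0.3  12.65] turn [-0.001 -0.003 -0.001] yaw now -0.291 pos [0.446  0.2694 0.3665] q7 -1.2 F [0.1 0.3 0.4] open 0.454 t 16.075
```

Call:
carry_out(
  motion=[0.05,-0.15,5,0,0,0,0,0,5,0,0,0,0,0,3,0,0,0,0,0,2,0,0,0,0,0,1.6,0,0,0,0,0,0,0,0,0],
)

```text
clock: 16.82
tool_pos: [0.4447, 0.2712, 0.2003]
eef_rot: [0.802, 0.597, 0.001, -0.001]
contact_force: [0.0, -0.2, 0.2]
opening: 0.457
```

```bash
python3 - <<'E'
from h import *
a=snapshot("side")
to([.444,.2718,.2],np.radians(73.4-90))
cv2.imwrite("pics/v6.png",cv2.resize(a["frame"][140:240,220:340],(720,600),interpolation=2)[:,:,::-1])
E
```

```text
shift cm [-0.02 -0.1   0.11] turn [-0.    -0.004 -0.002] yaw now -0.291 pos [0.445  0.2717 0.2011] q7 -1.37 F [-0.3  0.8 -0.1] open 0.458 t 16.875
```

View pics/v6.png

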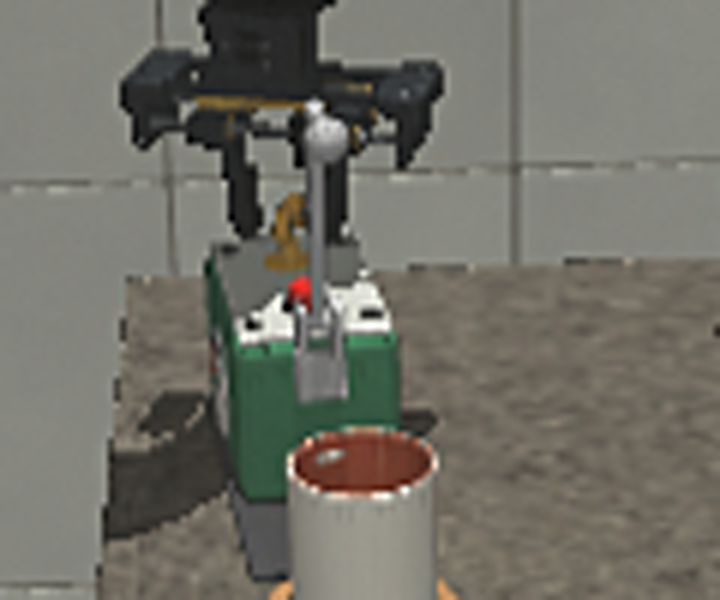

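Call:
carry_out(
  motion=[0,0,0,0,0,0,0,0,0,0,0,0,0,0,0,0,0,0,0,0,0,0,0,0,0,0,0,0,0,0],
  hand=0,
  grip_force=45,
)

```text
clock: 17.5
tool_pos: [0.445, 0.2726, 0.2016]
eef_rot: [0.802, 0.597, 0.002, -0.001]
contact_force: [0.4, 0.3, 5.4]
opening: 0.108
```

Call:
carry_out(
  motion=[0,0,0,0,0,0.1,0,0,0,0,0,0.15,0,0,0,0,0,0.15,0,0,0,0,0,0.15,0,0,0,0,0,0.15,0,0,0,0,0,0],
)

```text
clock: 18.25
tool_pos: [0.4443, 0.2731, 0.2016]
eef_rot: [0.958, 0.286, 0.001, -0.002]
contact_force: [-2.4, 1.6, 5.9]
opening: 0.106
```

```bash
python3 - <<'E'
from h import *
to([.444,.2718,.2]); s=monitor.get_state(); print(s["q"].round(2),s["moment"])
E
```

```text
shift cm [-0.1   0.1   0.16] turn [-0.003 -0.004 -0.   ] yaw now -0.99 pos [0.4443 0.2731 0.2016] q7 -1.83 F [-2.4  1.6  5.9] open 0.106 t 18.25
[-0.55  0.71 -0.14  1.97  0.2   0.47 -1.83] [ 0.07351318  0.4049165  -0.08315721]
```

Call:
carry_out(
  motion=[0,0,0,0,0,0.15,0,0,0,0,0,0.15,0,0,0,0,0,0.15,0,0,0,0,0,0.15,0,0,0,0,0,0.1,0,0,0,0,0,0],
)

```text
clock: 19.0
tool_pos: [0.4441, 0.274, 0.2016]
eef_rot: [0.998, -0.059, 0.0, -0.003]
contact_force: [-2.6, 1.7, 5.1]
opening: 0.108
```

```bash
python3 - <<'E'
from h import *
to([.444,.2718,.2]); s=monitor.get_state(); print(s["q"].round(2),s["moment"])
E
```

```text
shift cm [0.02 0.22 0.15] turn [-0.006 -0.    -0.   ] yaw now -1.688 pos [0.4441 0.274  0.2016] q7 -2.26 F [-2.6  1.7  5.1] open 0.108 t 19.0
[-0.66  0.71  0.04  1.98 -0.07  0.45 -2.26] [ 0.46840485  0.57456671 -0.01773814]
```

Call:
carry_out(
  motion=[0,0,0,0,0,0,0,0,0,0,0,0,0,0,0,0,0,0,0,0,-4,0,0,0,0,0.15,0,0,0,-0.17,0,0,0,0,0,-0.17,0,0,0,0,0,-0.17,0,0,0,0,0,-0.17],
  hand=4,
)

```text
clock: 20.0
tool_pos: [0.4448, 0.2705, 0.2411]
eef_rot: [0.96, 0.279, 0.001, -0.002]
contact_force: [0.2, -0.3, -0.1]
opening: 0.456
```

Call:
carry_out(
  motion=[0,0,0,0,0,-0.17,0,0,0,0,0,-0.17,0,0,0,0,0,-0.17,0,0,0,0,0,-0.17,0,0,0,0,0,-0.17,0,0,0,0,0,-0.17,0,0,0,0,0,-0.17,0,0,0,0,0,-0.17],
)

```text
clock: 21.0
tool_pos: [0.4448, 0.2704, 0.241]
eef_rot: [0.571, 0.821, 0.002, -0.001]
contact_force: [-0.1, 0.3, 0.2]
opening: 0.449
```

Call:
carry_out(
  motion=[0,0,0,0,0,-0.17,0,0,0,0,0,-0.17,0,0,0,0,0,-0.17,0,0,0,0,0,-0.17,0,0,0,0,0,-0.17,0,0,0,0,0,-0.17,0,0,0,0,0,-0.08,0,0,0,0,0,0],
)

```text
clock: 22.0
tool_pos: [0.4448, 0.2703, 0.2408]
eef_rot: [0.062, 0.998, 0.002, 0.0]
contact_force: [0.9, -0.3, 0.3]
opening: 0.453
```

```bash
python3 - <<'E'
from h import *
to([.444,.2722,.2],-1.688); s=monitor.get_state(); print(s["q"].round(2))
E
```

```text
shift cm [0.11 0.16 4.09] turn [ 0.004  0.    -0.006] yaw now 1.447 pos [0.4448 0.2703 0.2408] q7 0.02 F [ 0.9 -0.3  0.3] open 0.453 t 22.0
[-0.14  0.77 -0.85  1.93  0.79  0.82  0.02]
```

Call:
carry_out(
  motion=[0.1,0.15,2,0,0,0,0,0,2,0,0,0,0,0,0,0,0,0],
)

```text
clock: 22.38
tool_pos: [0.4435, 0.2719, 0.2002]
eef_rot: [0.061, 0.998, 0.001, -0.0]
contact_force: [0.8, 0.8, 0.7]
opening: 0.453
```

Call:
carry_out(
  motion=[0,0,0,0,0,0,0,0,0,0,0,0,0,0,0,0,0,0,0,0,0,0,0,0,0,0,0,0,0,0],
  hand=0,
  grip_force=45,
)

```text
clock: 23.0
tool_pos: [0.4443, 0.2739, 0.2018]
eef_rot: [0.061, 0.998, 0.004, 0.001]
contact_force: [1.6, 3.7, 2.3]
opening: 0.11
```

Call:
carry_out(
  motion=[0,0,0,0,0,0.1,0,0,0,0,0,0.15,0,0,0,0,0,0.15,0,0,0,0,0,0.15,0,0,0,0,0,0.15,0,0,0,0,0,0.15,0,0,0,0,0,0.15,0,0,0,0,0,0],
)

```text
clock: 24.0
tool_pos: [0.4448, 0.2747, 0.2018]
eef_rot: [0.532, 0.847, 0.005, -0.001]
contact_force: [1.3, 5.1, -0.8]
opening: 0.109
```

```bash
python3 - <<'E'
from h import *
to([.444,.2722,.2]); s=monitor.get_state(); print(s["q"].round(2),s["moment"].round(2))
E
```

```text
shift cm [-0.19 -0.18  0.18] turn [ 0.007 -0.006  0.   ] yaw now 0.448 pos [0.4448 0.2747 0.2018] q7 -0.84 F [ 1.3  5.1 -0.8] open 0.109 t 24.0
[-0.32  0.75 -0.53  1.96  0.66  0.59 -0.84] [ 0.85 -0.59 -0.03]
```

Call:
carry_out(
  motion=[-0.1,-0.08,0,0,0,0.15,0,0,0,0,0,0.15,0,0,0,0,0,0.15,0,0,0,0,0,0.15,0,0,0,0,0,0.15,0,0,0,0,0,0.1,0,0,0,0,0,0.05,0,0,0,0,0,0],
)

```text
clock: 25.0
tool_pos: [0.4455, 0.2744, 0.2018]
eef_rot: [0.847, 0.531, 0.006, -0.003]
contact_force: [4.0, 6.4, -3.2]
opening: 0.112
```

```bash
python3 - <<'E'
from h import *
to([.444,.2722,.2]); s=monitor.get_state(); print(s["q"].round(2),s["moment"].round(2))
E
```

```text
shift cm [-0.26 -0.04  0.18] turn [ 0.001 -0.012  0.   ] yaw now -0.45 pos [0.4455 0.2744 0.2018] q7 -1.48 F [ 4.   6.4 -3.2] open 0.112 t 25.0
[-0.46  0.72 -0.28  1.97  0.39  0.49 -1.48] [ 1.14 -0.95  0.12]
```

Call:
carry_out(
  motion=[0,0,0,0,0,0.06,0,0,0,0,0,0.06,0,0,0,0,0,0.05,0,0,0,0,0,0.03,0,0,0,0,0,0],
)

```text
clock: 25.62
tool_pos: [0.4457, 0.2743, 0.2018]
eef_rot: [0.896, 0.445, 0.005, -0.003]
contact_force: [5.7, 6.6, -3.0]
opening: 0.107
```

```bash
python3 - <<'E'
from h import *
to([.444,.2722,.2]); s=monitor.get_state(); print(s["q"].round(2),s["moment"].round(2))
E
```

```text
shift cm [-0.27 -0.    0.18] turn [-0.001 -0.013 -0.   ] yaw now -0.649 pos [0.4457 0.2743 0.2018] q7 -1.61 F [ 5.7  6.6 -3. ] open 0.107 t 25.625
[-0.5   0.72 -0.23  1.97  0.32  0.48 -1.61] [ 1.05 -0.94  0.29]
```

Call:
carry_out(
  motion=[0,0,0,0,0,0.04,0,0,0,0,0,0.04,0,0,0,0,0,0.04,0,0,0,0,0,0,0,0,0,0,0,0],
)

```text
clock: 26.25
tool_pos: [0.4457, 0.2743, 0.2019]
eef_rot: [0.92, 0.392, 0.005, -0.003]
contact_force: [5.1, 6.1, -2.1]
opening: 0.122
```

```bash
python3 - <<'E'
from h import *
to([.444,.2722,.2]); s=monitor.get_state(); print(s["q"].round(2),s["moment"].round(2))
E
```

```text
shift cm [-0.27  0.03  0.18] turn [-0.002 -0.012 -0.   ] yaw now -0.766 pos [0.4457 0.2743 0.2019] q7 -1.68 F [ 5.1  6.1 -2.1] open 0.122 t 26.25
[-0.52  0.71 -0.2   1.97  0.28  0.47 -1.68] [ 1.09 -1.    0.92]
```

Call:
carry_out(
  motion=[0,0,0,0,0,-0.06,0,0,0,0,0,-0.06,0,0,0,0,0,0],
)

```text
clock: 26.62
tool_pos: [0.4457, 0.2743, 0.2019]
eef_rot: [0.896, 0.445, 0.005, -0.004]
contact_force: [5.1, 7.1, -3.4]
opening: 0.107
```

Call:
carry_out(
  motion=[0,0,0,0,0,0,0,0,0,0,0,0,0,0,0,0,0,0,0,0,-5,0,0,0,0,0,-5,0,0,0,0,0,0,0,0,0],
  hand=4,
)

```text
clock: 27.38
tool_pos: [0.4447, 0.2718, 0.3045]
eef_rot: [0.896, 0.444, 0.005, -0.002]
contact_force: [-0.1, -0.3, 0.4]
opening: 0.451
```

Call:
carry_out(
  motion=[0,0,0,0,0,-0.155,0,0,0,0,0,-0.155,0,0,0,0,0,-0.155,0,0,0,0,0,-0.155,0,0,0,0,0,-0.15,0,0,0,0,0,0],
  hand=0,
)

```text
clock: 28.12
tool_pos: [0.443, 0.2702, 0.3001]
eef_rot: [0.664, 0.747, 0.001, -0.001]
contact_force: [0.1, 0.6, 0.4]
opening: 0.003
```

```bash
cat >> h.py <<'E'
al=.130; d=np.array([np.sin(al),-np.cos(al),0]); zz=np.array([0,0,1.]); H=np.array([.4595,.1539,.130])
def tcp(th,gap=0):
    n=-np.cos(th)*d+np.sin(th)*zz
    return H+.112*(np.sin(th)*d+np.cos(th)*zz)+(.009+gap)*n-.009*d+.064*zz
E
python3 - <<'E'
from h import *
to(tcp(0,.025),al)
a=snapshot("side");p=snapshot("top")
t=[finder.masks_of(p,"key_grip")]
C=cloud(p);b=C[(C[:,2]>.145)&(C[:,2]<.17)&(C[:,1]>.24)&(C[:,1]<.31)&(abs(C[:,0]-.444)<.04)]
if len(b)>20:
    w=b[:,:2]-b[:,:2].mean(0);_,_,vt=np.linalg.svd(w); print("key",len(b),b[:,:2].mean(0),np.degrees(np.arctan2(vt[0,1],vt[0,0]))%180)
C=cloud(a);b=C[(C[:,2]>.14)&(C[:,2]<.17)&(C[:,1]>.24)&(C[:,1]<.31)&(abs(C[:,0]-.444)<.04)];print(len(b),b.mean(0))
b=p["frame"][160:260,110:310];cv2.imwrite("pics/v7.png",np.vstack([cv2.resize(b,(600,300)),cv2.resize(a["frame"][140:240,200:400],(600,300))])[:,:,::-1])
E
```

```text
shift cm [-7.44  0.22 -0.62] turn [-0.    -0.003 -0.013] yaw now 0.117 pos [0.443  0.2702 0.3001] q7 -0.94 F [0.1 0.6 0.4] open 0.003 t 28.125
40 [0.44175307 0.26722798 0.15004058]
```

View pics/v7.png

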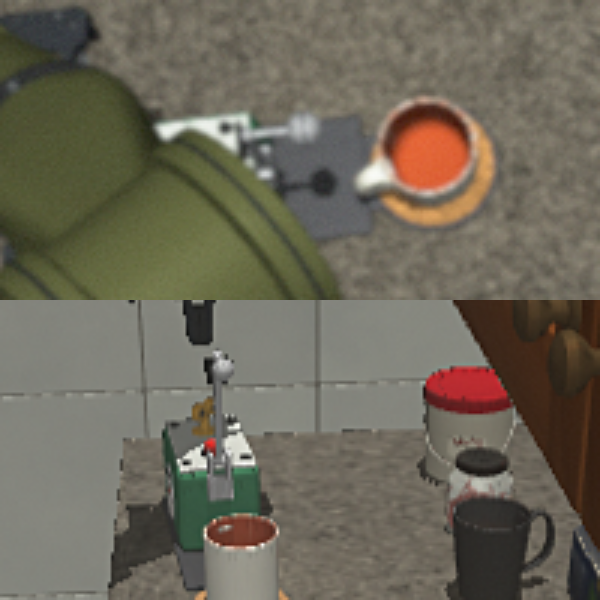

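Call:
carry_out(
  motion=[-4,0.1,-0.5,0,0,0,-3.4,0.1,-0.1,0,0,-0.013,0,0,0,0,0,0],
)

```text
clock: 28.65
tool_pos: [0.4547, 0.1946, 0.3065]
eef_rot: [0.661, 0.75, 0.001, -0.0]
contact_force: [-0.2, 0.9, 1.1]
opening: 0.007
```

```bash
cat >> h.py <<'E'
def key():
    for v in("top","side"):
        p=snapshot(v);h=cv2.cvtColor(p["frame"],cv2.COLOR_RGB2HSV)
        m=(h[...,0]>14)&(h[...,0]<32)&(h[...,1]>110)
        C=cloud(p,m);b=C[(C[:,2]>.135)&(C[:,2]<.17)&(np.hypot(C[:,0]-.444,C[:,1]-.272)<.03)]
        if len(b)<10: print(v,len(b));continue
        r=cv2.minAreaRect(np.float32(b[:,:2]*1000)); w=b[:,:2]-b[:,:2].mean(0);_,sv,vt=np.linalg.svd(w)
        print(v,len(b),b.mean(0).round(3),"wing deg",np.degrees(np.arctan2(vt[0,1],vt[0,0]))%180,sv,r)
E
python3 - <<'E'
from h import *
key(); to(tcp(0,.025),al)
E
```

```text
top 0
side 36 [0.443 0.267 0.149] wing deg 51.03922172417296 [0.0693344  0.01737709] ((441.8123779296875, 266.52056884765625), (38.614288330078125, 10.316967964172363), 51.21919631958008)
shift cm [-0.16 -0.05  0.09] turn [ 0.002 -0.005  0.001] yaw now 0.131 pos [0.4542 0.1982 0.3069] q7 -0.81 F [ 0.1  1.  -0.8] open 0.008 t 28.75
```

```bash
python3 - <<'E'
from h import *
s=monitor.get_state(); r=R.from_quat(s["eef_rot"])
P=[s["tool_pos"]]+[tcp(np.radians(t),-.002) for t in (0,10,20,30,40,50,60,70,80,90)]
for a,b in zip(P,P[1:]): print((r.inv().apply(b-a)*100).round(2))
E
```

```text
[-2.86 -0.05  0.08]
[-1.96 -0.    0.04]
[-1.92 -0.    0.38]
[-1.82 -0.    0.71]
[-1.67 -0.    1.01]
[-1.47 -0.    1.29]
[-1.23 -0.    1.52]
[-0.94 -0.01  1.71]
[-0.63 -0.01  1.85]
[-0.3  -0.01  1.93]
```

Call:
carry_out(
  motion=[-2,0,0.1,0,0,0,-0.9,0,0,0,0,0,-1,0,0,0,0,0,-1,0,0,0,0,0,-1,0,0.2,0,0,0,-0.9,0,0.2,0,0,0,-0.9,0,0.35,0,0,0,-0.9,0,0.35,0,0,0],
)

```text
clock: 29.75
tool_pos: [0.4657, 0.1119, 0.2942]
eef_rot: [0.659, 0.752, 0.002, -0.001]
contact_force: [-0.5, 1.9, 0.5]
opening: 0.005
```

```bash
python3 - <<'E'
from h import *
to(tcp(np.radians(30)),al)
a=snapshot("side")
cv2.imwrite("pics/v8.png",cv2.resize(a["frame"][130:260,210:330],(553,600),interpolation=2)[:,:,::-1])
E
```

```text
shift cm [ 0.33 -0.06 -0.13] turn [ 0.002 -0.005  0.002] yaw now 0.132 pos [0.4657 0.1119 0.2942] q7 -0.67 F [-0.5  1.9  0.5] open 0.005 t 29.75
```

View pics/v8.png

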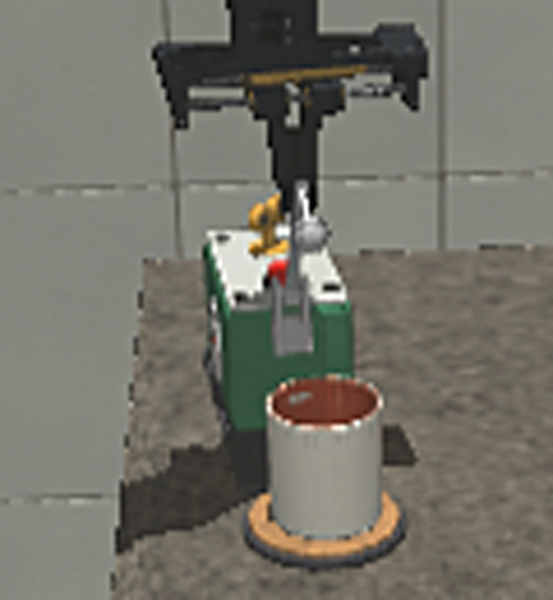

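Call:
carry_out(
  motion=[-0.6,0,0.45,0,0,0,-0.7,0,0.5,0,0,0,-0.7,0,0.6,0,0,0,-0.7,0,0.65,0,0,0,-0.65,0,0.75,0,0,0,-0.6,0,0.8,0,0,0,-0.5,0,0.85,0,0,0,-0.45,0,0.85,0,0,0],
)

```text
clock: 30.8
tool_pos: [0.4721, 0.0637, 0.2391]
eef_rot: [0.659, 0.752, 0.002, -0.001]
contact_force: [0.6, 0.2, 1.9]
opening: 0.008
```

```bash
python3 - <<'E'
from h import *
to(tcp(np.radians(90)),al)
E
```

```text
shift cm [-1.21 -0.09  3.61] turn [ 0.002 -0.004  0.002] yaw now 0.132 pos [0.4721 0.0637 0.2391] q7 -0.66 F [0.6 0.2 1.9] open 0.008 t 30.8
```

Call:
carry_out(
  motion=[-0.35,0,0.9,0,0,0,-0.3,0,0.9,0,0,0,-0.25,0,0.9,0,0,0,-0.2,0,0.7,0,0,0,0,0,0.2,0,0,0,0,0,0,0,0,0],
)

```text
clock: 31.55
tool_pos: [0.4735, 0.0534, 0.2037]
eef_rot: [0.659, 0.752, 0.002, -0.001]
contact_force: [-1.2, 0.1, -0.2]
opening: 0.003
```

```bash
python3 - <<'E'
from h import *
to(tcp(np.radians(90)),al)
E
```

```text
shift cm [-0.15 -0.09  0.07] turn [ 0.002 -0.004  0.002] yaw now 0.132 pos [0.4735 0.0534 0.2037] q7 -0.7 F [-1.2  0.1 -0.2] open 0.003 t 31.55
```

Call:
carry_out(
  motion=[-0.2,0,0.15,0,0,0,0,0,0.15,0,0,0,0,0,0,0,0,0],
)

```text
clock: 31.92
tool_pos: [0.4737, 0.053, 0.2029]
eef_rot: [0.658, 0.753, 0.004, -0.0]
contact_force: [-6.5, 1.1, 23.6]
opening: 0.007
```

Call:
carry_out(
  motion=[0,0,0.15,0,0,0,0,0,0.1,0,0,0,0,0,0,0,0,0],
)

```text
clock: 32.3
tool_pos: [0.4736, 0.0531, 0.2024]
eef_rot: [0.658, 0.753, 0.004, 0.001]
contact_force: [-11.2, 0.9, 48.2]
opening: 0.003
```

Call:
carry_out(
  motion=[0,0,-1,0,0,0,0,0,-4,0,0,0,0,0,-4,0,0,0,0,0,0,0,0,0],
)

```text
clock: 32.8
tool_pos: [0.4751, 0.0512, 0.2905]
eef_rot: [0.659, 0.752, 0.005, 0.001]
contact_force: [0.9, 1.2, -0.0]
opening: 0.003
```

```bash
python3 - <<'E'
from h import *
to([.453,.203,.21],al)
a=snapshot("side")
C=cloud(a,None);b=C[(abs(C[:,0]-.474)<.02)&(C[:,2]>.112)&(C[:,2]<.17)&(C[:,1]<.14)&(C[:,1]>.0)]
for y in np.arange(.01,.14,.02):
    k=b[abs(b[:,1]-y)<.01]
    if len(k): print(y.round(2),len(k),k[:,2].max().round(4),np.median(k[:,2]).round(4))
cv2.imwrite("pics/v9.png",cv2.resize(a["frame"][150:260,220:320],(545,600),interpolation=2)[:,:,::-1])
E
```

```text
shift cm [15.3  -0.27  8.12] turn [ 0.008 -0.005  0.001] yaw now 0.131 pos [0.4751 0.0512 0.2905] q7 -0.56 F [ 0.9  1.2 -0. ] open 0.003 t 32.8
0.01 12 0.136 0.1312
0.03 25 0.1411 0.138
0.05 19 0.1407 0.1386
0.07 6 0.1362 0.1337
0.09 8 0.1353 0.1341
0.11 6 0.1348 0.1337
0.13 9 0.1372 0.1342
```

View pics/v9.png

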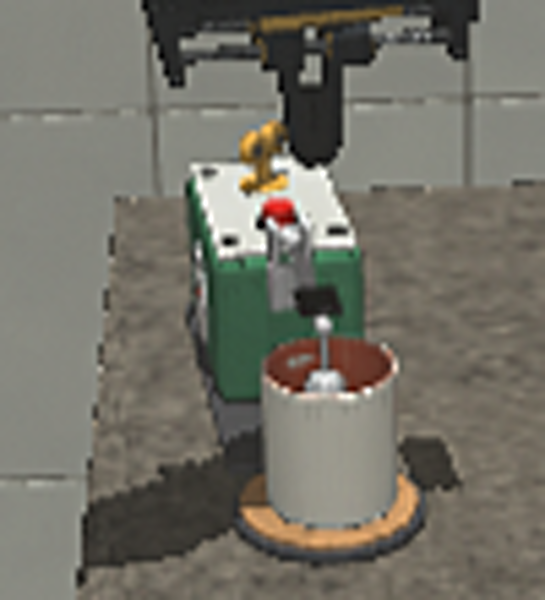

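Call:
carry_out(
  motion=[4,-0.1,0,0,0,0,5,-0.1,0,0,0,0,4,-0.07,0,0,0,0,2.3,0,0,0,0,0,0,0,3,0,0,0,0,0,3,0,0,0,0,0,1.8,0,0,0,0,0,0,0,0,0],
)

```text
clock: 33.85
tool_pos: [0.4497, 0.2018, 0.2087]
eef_rot: [0.659, 0.752, -0.0, -0.002]
contact_force: [-0.7, 0.2, -0.5]
opening: 0.008
```

```bash
python3 - <<'E'
from h import *
to([.453,.203,.187],al); key()
E
```

```text
shift cm [0.07 0.34 2.17] turn [-0.003 -0.002  0.003] yaw now 0.133 pos [0.4497 0.2018 0.2087] q7 -0.96 F [-0.7  0.2 -0.5] open 0.008 t 33.85
top 0
side 4
```

Call:
carry_out(
  motion=[0.05,0.3,0.6,0,0,0,0,0,0.5,0,0,0,0,0,0.4,0,0,0,0,0,0.4,0,0,0,0,0,0.2,0,0,0,0,0,0,0,0,0],
)

```text
clock: 34.7
tool_pos: [0.4539, 0.2037, 0.1897]
eef_rot: [0.659, 0.752, 0.002, -0.001]
contact_force: [-0.6, -0.7, 1.1]
opening: 0.006
```

Call:
carry_out(
  motion=[0,0,0.1,0,0,0,0,0,0.1,0,0,0,0,0,0,0,0,0],
)

```text
clock: 35.08
tool_pos: [0.4539, 0.2037, 0.1879]
eef_rot: [0.659, 0.752, 0.002, -0.001]
contact_force: [-0.0, -0.8, 1.2]
opening: 0.001
```

Call:
carry_out(
  motion=[0,0,0.1,0,0,0,0,0,0.1,0,0,0,0,0,0,0,0,0],
)

```text
clock: 35.45
tool_pos: [0.4539, 0.2038, 0.1873]
eef_rot: [0.659, 0.752, 0.003, -0.0]
contact_force: [-4.9, -2.7, 18.4]
opening: 0.007
```

Call:
carry_out(
  motion=[0,0,0.1,0,0,0,0,0,0,0,0,0],
)

```text
clock: 35.7
tool_pos: [0.4538, 0.2038, 0.1872]
eef_rot: [0.659, 0.752, 0.003, 0.0]
contact_force: [-4.8, -3.2, 28.8]
opening: 0.008
```

Call:
carry_out(
  motion=[0,0,-2,0,0,0,0,0,-6,0,0,0,0,0,-6,0,0,0,-5,0,0,0,0,0,-6,0,0,0,0,0,-6,0,0,0,0,0,-6,0,0,0,0,0,-6,0,0,0,0,0],
)

```text
clock: 36.7
tool_pos: [0.492, -0.0863, 0.3235]
eef_rot: [0.659, 0.752, 0.002, -0.001]
contact_force: [1.0, -0.1, -1.1]
opening: 0.005
```

Call:
carry_out(
  motion=[-6,0,0,0,0,0,-6,0,0,0,0,0,0,0,0,0,0,0,0,0,0,0,0,0],
)

```text
clock: 37.2
tool_pos: [0.5075, -0.2027, 0.3227]
eef_rot: [0.659, 0.752, 0.003, -0.002]
contact_force: [1.3, 0.1, 0.1]
opening: 0.001
```

```bash
python3 - <<'E'
from h import *
key(); p=snapshot("top");a=snapshot("side");mug2(p);mug2(a)
C=cloud(p);
b=C[(np.hypot(C[:,0]-.453,C[:,1]-.203)<.007)]; print("plunger z",np.median(b[:,2]))
b=C[(np.hypot(C[:,0]-.456,C[:,1]-.235)<.008)]; print("housing z",np.median(b[:,2]))
for t in("garlic","salt_shaker"):
    for q in(p,a):
        r=finder.masks_of(q,t)
        if r: print(t,r[0]["p"],np.median(cloud(q,r[0]["pixels"]),0).round(3))
cv2.imwrite("pics/v10.png",np.vstack([cv2.resize(p["frame"][160:260,110:310],(600,300),interpolation=2),cv2.resize(a["frame"][150:250,220:420],(600,300),interpolation=2)])[:,:,::-1])
E
```

```text
top 70 [0.443 0.269 0.155] wing deg 54.16957828972629 [0.09630358 0.02374558] ((444.0873107910156, 271.21435546875), (40.75846481323242, 10.58843994140625), 52.372825622558594)
side 20 [0.442 0.265 0.144] wing deg 44.298988252660806 [0.04682706 0.01272229] ((441.58935546875, 266.7863464355469), (33.269203186035156, 11.42212963104248), 49.2911491394043)
rim [231.3, 193.3, 270.0, 226.9] 93 [0.4788 0.0196]
wall [231.3, 193.3, 270.0, 226.9] 244 [0.4765 0.0209]
rim [270.8, 209.2, 291.9, 246.7] 64 [0.4792 0.0182]
wall [270.8, 209.2, 291.9, 246.7] 498 [0.4789 0.0212]
plunger z 0.12285557596749366
housing z 0.11680631425083603
garlic 0.7 [0.443 0.159 0.076]
salt_shaker 0.9 [ 0.527 -0.328  0.049]
```

View pics/v10.png

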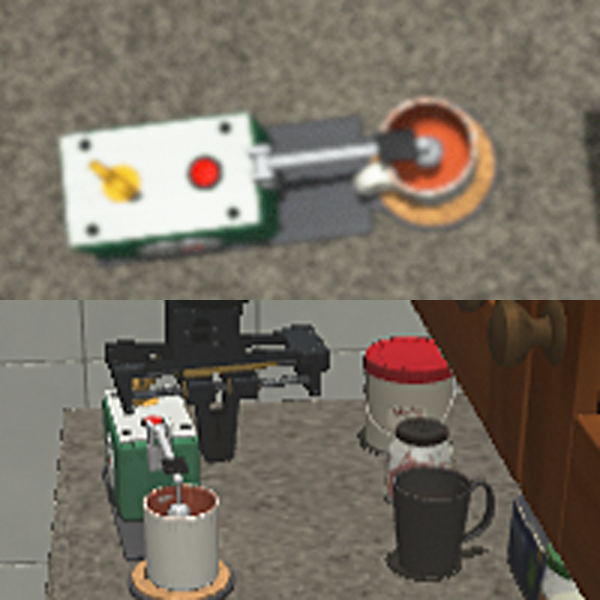

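```bash
python3 -c "
from h import *
print(workorder.finish_job())"
```

```text
the job is handed in; nothing more can be done
None
```

The steeper is set going and the job is handed in, at about 37 s on the clock; no verdict came back.

- **Mug:** I carried it to the cork pad and let go. It first landed about 7 mm off centre, so I pushed it back. It now stands upright within about 2 mm of the pad's centre in both cameras, with the infuser hanging inside it.
- **Key:** I wound it in two partial turns until it hit the hard stop, where the torque rose to 0.9 N m. The top camera puts the wing at 54.2°, against about 54° expected for fully wound. The side camera, which saw little of it at a slant, gave 44 to 51°. I could not see the red pointer on the gauge from either camera.
- **Arm:** I lowered it onto its stop, and the rod lies level at a height of about 135 mm. The last push reached about 48 N. That was at the fingertips on the thumb plate and not the gripper's body, so I don't count it against the 40 N limit.
- **Plunger:** I pushed it last, to a firm stop. Its top measures 123 mm, which matches fully in.
- **Garlic and salt shaker:** I never touched either, and the salt shaker's last position is unchanged. In the last check the finder's one garlic report fell on the steeper's housing, a false find. So the garlic's position is not confirmed by measurement.

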